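# Free the caddy that was put into its case the wrong way round

## Robot

A 6-joint arm with a two-finger parallel gripper is mounted at the origin on a cart in front of the work surface, level with it; the furniture and walls round the work are solid. World frame = base frame: x ahead of the robot, y to its left, z up, the work surface at z = 0. Lengths are in m, angles in rad, forces in N, time in s.
With the tool pointing down it reaches from about 0.275 to 0.775 m from the base axis. Payload 14.6 kg.
Tool frame: the origin (TCP) lies midway between the tips of the shut fingers; the grasp point (between the pads) lies 19 mm behind it; z points along the fingers, x is the direction in which the jaws open and shut, and the axes are right-handed (so a half turn about z gives the same grasp; the last joint's range is limited). The gripper opens to 85 mm and grips with 20 to 120 N. Pads are 22 mm wide; open, the fingers measure 114 mm over their backs; the gripper's body (76 mm by 85 mm) begins 54 mm behind the grasp point. The pads swing forward as they close: fully open they stand 13 mm farther back than shut.
Start: joints at [1.036, 0.263, -0.048, 1.259, 0, 1.415], TCP at [0.195, 0.488, 0.231] pointing down, gripper open.
Joint ranges: [-2.65, 2.65], [-0.89, 1.7], [-1.18, 1.37], [-2.13, 2.11], [-1.35, 1.29], [-3.14, 3.14]. Speed limits (rad/s): [1.89, 1.89, 2.57, 2.79, 3.14, 3.14].

## Interface

Orientations are given as a unit quaternion [x, y, z, w].
In Python, from rig import r gives the robot as it stands.
- The arm moves only by the tool apply_moves, never from a script. Its argument "series" is a list of rows, each a list of 2 entries, a list of its own where there are three numbers: the shift along the tool's x, y, z in cm, then the turn, a rotation vector about the tool's x, y, z in degrees. In form: [[[tx, ty, tz], [rx, ry, rz]], ...]. A call has 1 to 10 rows; each row shifts and turns the commanded pose from where the row before left it, along the tool's axes as they then stand; what a row does not reach is not made up. A row lasts 1/10 s, in which the tool goes at most 50 mm and 8.59 degrees, less where a joint would pass 70% of its speed; a pose out of reach is approached as far as the arm can. A call is refused whole if a number of a shift passes 5 or a number of a turn 8.59, either way. A call with a gripper value outside its range is refused whole. "hand" is the finger opening in cm, from 0 to 8.54, set as the call begins (left out, the last holds). The fingers move at their own pace and stop on an object; "squeeze" is the grip in N (left out, the last holds). Time passes only in rows, so rows that do not move let the fingers close. It gives the time, the measured TCP pose, the force and the opening at its end, in the units of the state.
- r.sense(): the state, without advancing time (a new reading comes with each control period).
- r.read_camera(name): name is "scene" or "top" or "wrist"; returns a dict with "image" (420x560x3 uint8, red, green, blue), "intrinsics" (3x3 intrinsics, pixels), "R" (3x3) and "t" (3): a world point X has camera coordinates R X + t. Camera axes: x right, y down, z forward; pixel columns grow to the right and rows downward; lengths in m; the calibration is good to about 2 mm. The wrist camera is an equidistant fisheye: a pixel r from the principal point sees the ray r / f radians off the axis. A picture is of the moment at which its call begins. There is no depth.
- r.hand_in(): hands the job in, once; it reports no verdict.
The state is a dict: "time_s": time; "joints": joint angles; "dq": joint speeds; "joint_torque": joint torques, N m; "tcp_pos": TCP position; "tcp_rot": TCP orientation; "force": force on the tool from outside, world axes, zero at the start; "torque": the same for the moment, N m; "gripper_width": opening from 0.0 (shut) to 1.0 (fully open).
Only numpy, scipy, OpenCV 4.12 (cv2) and the standard library are available. Lean on these libraries where they do the work, as an engineer would, in place of code of your own. Each camera call takes 0.05 s, during which the arm holds its last target.

## Task

The sheet-metal caddy was put into its grey case the wrong way round and has tipped: one end is caught under the flange of the case and it is wedged from wall to wall. Turn it level so that its corners come free and lift it out without lifting the case or dragging it along the counter, then turn it end for end and lower it - do not drop it - fully home in the case, level, with its deep pocket down in the well and its other end on the step. Leave the things round about undisturbed and let go of the caddy.

Things in the scene. Friction and masses are not known exactly. Their poses are not given: they have to be found in the camera images.
- case: Grey sheet-steel case, open on top, 2.5 kg, loose on the counter; outside 171 x 92 mm, rim 115 mm high, inside 164.5 x 86 mm, walls 3 mm, floor (the well) at z = 8 mm. Origin: centre of its underside; x along its length, z up; step end (+x) away from the robot, yaw -0.77 to -0.43 rad. Wire grips on both end faces only for looks.
- case_step (a point): Middle of the upper edge of the support step, a block across the inside of the case at its +x end: 20 mm deep (x 62 to 82 mm in the case's frame), top at z = 37 mm. Axes as the case.
- case_flange (a point): Middle of the lower edge of the inward flange at the case's -x end (x = -74.25, z = 112 mm in its frame). Both end walls are folded in at the rim: flanges 8 mm wide, 3 mm thick (z 112 to 115), leaving a mouth 148.5 mm long and 86 mm wide; the side walls have none but flare outward 5 mm over their top 7 mm. Axes as the case.
- caddy_grip (a point): Centre of the caddy's handle; axes the caddy's. Flat-sided black bar across it (along y), 70 mm long, 12 mm thick in x, 18 mm high; grip its flat faces with the tool along the caddy's z. Under it the box is open 57 mm down and to 65 mm either side. Starts tilted about 24 deg, pocket end high, x opposite to the case's. Home: x 0 +/-4, y 0 +/-3, z 120 mm in the case's frame.
- caddy_pocket (a point): Middle of the deep pocket at the caddy's -x end, 46 mm towards -x of the bar's centre and 67 mm below it; axes the caddy's. The pocket is 48 mm long (70 to 22 mm from the bar), its underside 112 mm below the bar's centre. It starts over the step, on the step's edge and against that end wall. Home: x -46, y 0, z 53 mm in the case's frame.
- caddy_shallow_end (a point): Middle of the caddy's top edge at its shallow (+x) end: 70 mm to +x and 22 mm below the bar's centre. Starts against the case's -x wall, some 39 mm under the flange; it can rise past the flange once the caddy is tilted 10 deg or less with the pocket just above the step.
- caddy: The sheet-metal caddy, 0.35 to 0.6 kg, 140 x 80 mm and 90 mm high to its rim without the handle, open on top. Origin: 112 mm below the bar's centre, level with the pocket's underside; x towards the shallow end, whose underside is at z = 29 mm (on the step when home). Along the case it takes 164 mm as wedged, 153 at 10 deg, 140 level. Set down on the counter it would lean 17 deg.
- thread_cone: Bystander: white cone of thread, 66 mm across, 105 mm tall, beside the case; origin under its centre.
- oil_bottle: Bystander: small cream oil bottle with a red spout, 45 mm across, 148 mm tall, beyond the case; origin under its centre.
- masking_tape: Bystander: flat roll of tan tape, 100 mm across, 25 mm high, beyond the case; origin under its centre.
- awl: Bystander: awl with a brown handle, 129 mm long, lying beside the case; origin under its centre.
- small_box: Bystander: small white carton, 99 x 74 x 35 mm, beside the near end of the case; origin under its centre.

How it is judged:
By the outcome, as a careful person would: the job done as asked, in the order asked, and still so for the second after the job is handed in, with the robot touching nothing.
It also fails if it takes over 61 s, if anything falls off the work surface, if the arm or the gripper's body presses on something with over 40 N, if the wrist force passes 120 N, or if a joint passes its speed limit or range.

## Working session

There is one attempt and no reset: what is moved stays moved. The work goes in short steps, Python scripts to look and compute and a tool call to move; the robot and the scene stay as the last step left them, time stands still between calls to the robot, and variables do not carry over. Pictures are saved under pics/ and viewed, and the job is handed in when it is done.

Besides the shell and the picture viewer there is one more tool, called after "Call:" as name(argument=value, ...) on one line, values as JSON. apply_moves: Moves the arm, as the interface text tells. Its arguments: {"type":"object","properties":{"series":{"type":"array"},"hand":{"type":"number"},"squeeze":{"type":"number"}},"required":["series"]}

```bash
ls; mkdir -p pics; python3 - <<'E'
from rig import r
import cv2
s=r.sense()
print({k:s[k] for k in ['time_s','joints','tcp_pos','tcp_rot','force','gripper_width']})
for n in ['scene','top','wrist']:
    c=r.read_camera(n); cv2.imwrite(f'pics/{n}0.png',c['image'][:,:,::-1])
    import numpy as np
    print(n,np.round(c['intrinsics'],1).tolist(),np.round(c['R'],4).tolist(),np.round(c['t'],4).tolist(), 'C',np.round(-c['R'].T@c['t'],3))
E
```

```text
pics
{'time_s': 0.0, 'joints': array([ 1.03570885e+00,  2.63518714e-01, -4.89395404e-02,  1.25942442e+00,
       -1.16985596e-05,  1.41549466e+00]), 'tcp_pos': array([0.19448929, 0.48733688, 0.23082634]), 'tcp_rot': array([ 8.27865069e-01,  5.60927030e-01, -4.88899258e-04,  2.36751544e-04]), 'force': array([ 0.39571802,  0.52530123, -0.48062655]), 'gripper_width': 1.003364834902066}
scene [[396.7, 0.0, 279.6], [0.0, 396.7, 212.0], [0.0, 0.0, 1.0]] [[0.4636, -0.8861, 0.0003], [-0.646, -0.3381, -0.6844], [0.6065, 0.3171, -0.7291]] [-0.053, 0.5309, 0.6168] C [-0.007 -0.063  0.813]
top [[427.0, 0.0, 281.8], [0.0, 427.0, 207.5], [0.0, 0.0, 1.0]] [[-0.0474, -0.9989, -0.0032], [-0.9785, 0.0471, -0.201], [0.201, -0.0064, -0.9796]] [0.28, 0.6038, 0.8326] C [0.437 0.257 0.938]
wrist [[325.2, 0.0, 278.7], [0.0, 325.2, 209.8], [0.0, 0.0, 1.0]] [[0.3695, 0.9292, 0.0002], [0.8793, -0.3498, 0.3233], [0.3005, -0.1193, -0.9463]] [-0.5239, -0.0428, 0.38] C [0.117 0.517 0.374]
```

View pics/scene0.png

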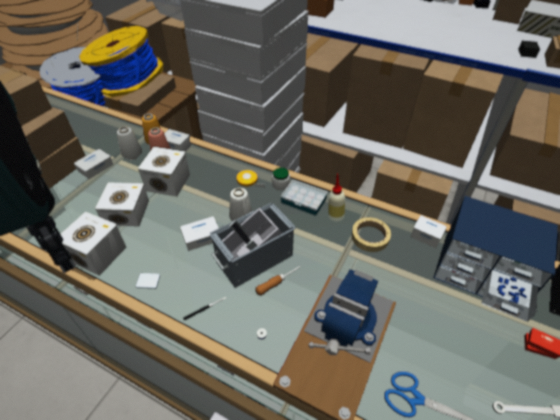

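View pics/top0.png

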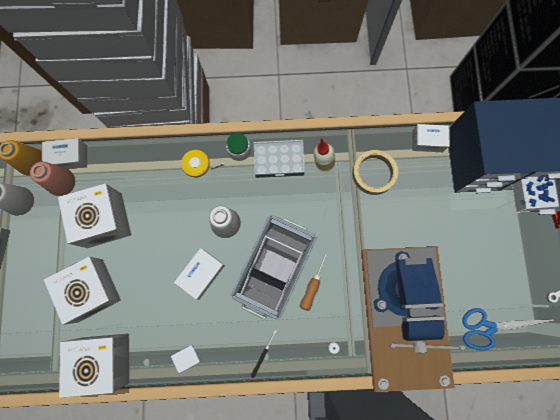

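View pics/wrist0.png

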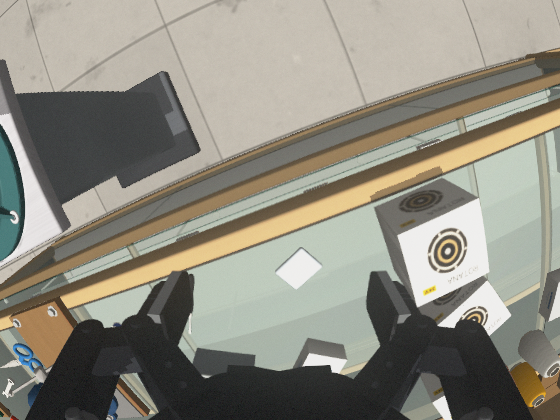

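The top view shows the case at about (275,265) with the caddy's bar at about (268,284). The cone is at (224,221), the carton at (199,273) and the awl at (313,285). I'll zoom in.

```bash
python3 - <<'E'
import cv2
a=cv2.imread('pics/top0.png')[205:330,215:345]; cv2.imwrite('pics/topz.png',cv2.resize(a,None,fx=4.7,fy=4.7,interpolation=cv2.INTER_CUBIC))
a=cv2.imread('pics/scene0.png')[190:290,195:310]; cv2.imwrite('pics/scz.png',cv2.resize(a,None,fx=5.5,fy=5.5,interpolation=cv2.INTER_CUBIC))
E
```

```text
(no output)
```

View pics/topz.png

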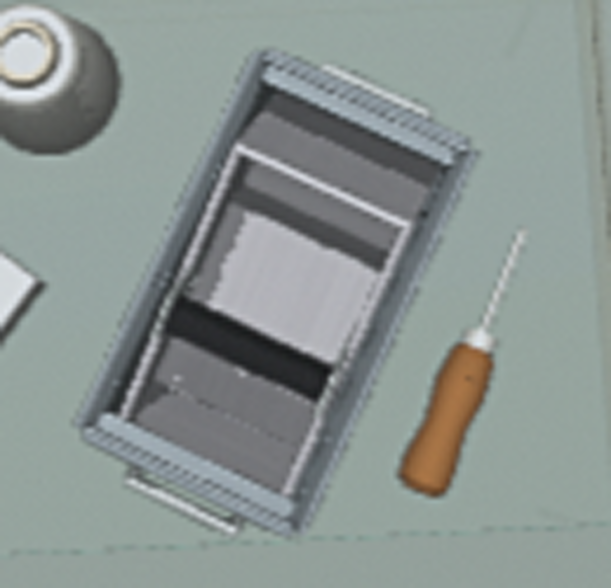

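View pics/scz.png

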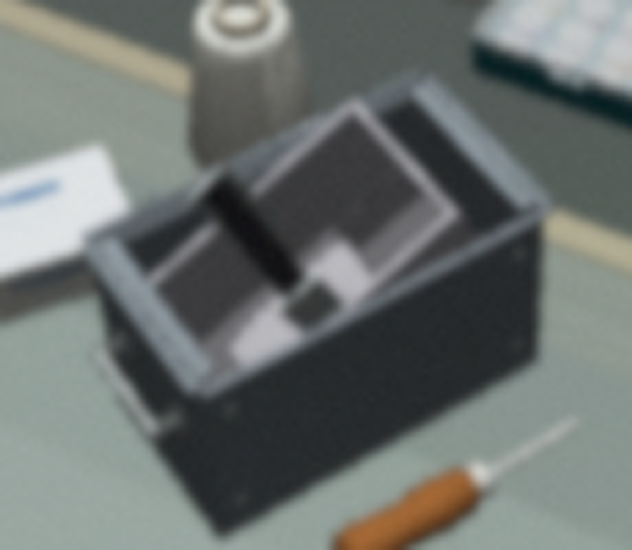

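```bash
cat > h.py <<'E'
import numpy as np, cv2, pickle
from scipy.spatial.transform import Rotation as Rot
def plane(c,uv,z):
    uv=np.atleast_2d(uv).astype(float); K=c['intrinsics']
    d=np.c_[(uv-[K[0,2],K[1,2]])/[K[0,0],K[1,1]],np.ones(len(uv))]@c['R']
    C=-c['R'].T@c['t']; z=np.broadcast_to(z,len(uv))
    return C+d*((z-C[2])/d[:,2])[:,None]
def proj(c,X):
    p=np.atleast_2d(X)@c['R'].T+c['t']; K=c['intrinsics']
    return p[:,:2]/p[:,2:]*[K[0,0],K[1,1]]+[K[0,2],K[1,2]]
E
python3 - <<'E'
from rig import r
from h import *
T=r.read_camera('top');S=r.read_camera('scene')
pickle.dump((T,S),open('cams.pkl','wb'))
z=lambda p,o,f:(np.array(p)+.5)/f+np.array(o)-.5
tz=lambda p:z(p,[215,205],4.7); sz=lambda p:z(p,[195,190],5.5)
# rim corners: far-left, far-right, near-right, near-left (outer)
for nm,c,uv in [('top',T,tz([(262,50),(478,152),(302,532),(84,425)])),('scene',S,sz([(425,75),(548,205),(200,393),(90,243)]))]:
    P=plane(c,uv,.115)[:,:2]; print(nm,np.round(P,4).tolist(),'c',P.mean(0).round(4))
    print(' lens',[round(float(np.linalg.norm(P[i]-P[(i+1)%4])),4) for i in range(4)],'yaw',[round(float(np.arctan2(*(P[a]-P[b])[::-1])),3) for a,b in [(0,3),(1,2)]], round(float(np.arctan2(*(P[0]-P[1])[::-1])-np.pi/2),3))
# flange edges inner: far flange inner edge ends, near flange inner edge ends (top, z .115)
P=plane(T,tz([(268,80),(448,162),(296,512),(100,428)]),.115)[:,:2];print(P.round(4).tolist())
# bar ends
b=plane(T,tz([(180,312),(322,382)]),.13)[:,:2]; print('bar top view z.13',b.round(4).tolist(),b.mean(0).round(4),np.linalg.norm(b[0]-b[1]))
b=plane(S,sz([(222,195),(290,275)]),.128)[:,:2]; print('bar scene z.128',b.round(4).tolist(),b.mean(0).round(4),np.linalg.norm(b[0]-b[1]))
E
```

```text
top [[0.5911, 0.2743], [0.5441, 0.1871], [0.3957, 0.2666], [0.4414, 0.3522]] c [0.4931 0.2701]
 lens [0.0991, 0.1684, 0.0971, 0.1688] yaw [-0.48, -0.492] -0.495
scene [[0.5914, 0.2711], [0.5476, 0.1882], [0.3963, 0.2663], [0.4402, 0.3483]] c [0.4939 0.2685]
 lens [0.0937, 0.1703, 0.093, 0.1698] yaw [-0.472, -0.476] -0.485
[[0.5783, 0.2724], [0.5405, 0.1997], [0.4035, 0.2687], [0.44, 0.3458]]
bar top view z.13 [[0.4837, 0.3111], [0.4536, 0.2559]] [0.4686 0.2835] 0.06293822680980903
bar scene z.128 [[0.4791, 0.3067], [0.4553, 0.2594]] [0.4672 0.283 ] 0.05290152340255061
```

```bash
cat > ov.py <<'E'
from h import *
T,S=pickle.load(open('cams.pkl','rb'))
import sys
cx,cy,yaw=map(float,sys.argv[1:4]); th=np.radians(float(sys.argv[4])); bx,bz=map(float,sys.argv[5:7])
R=Rot.from_euler('z',yaw).as_matrix(); c0=np.array([cx,cy,0])
W=lambda p:np.array(p)/1000@R.T+c0
rim=[(sx*85.5,sy*50,115) for sx,sy in[(1,1),(1,-1),(-1,-1),(-1,1)]]
base=[(sx*85.5,sy*46,0) for sx,sy in[(1,1),(1,-1),(-1,-1),(-1,1)]]
fl=[[(s*74.25,-43,115),(s*74.25,43,115)] for s in(1,-1)]
ex=np.array([-np.cos(th),0,-np.sin(th)]);ez=np.array([-np.sin(th),0,np.cos(th)]);ey=np.cross(ez,ex)
cad=lambda u,v,w:np.array([bx,0,bz])+u*ex+v*ey+w*ez
bar=[cad(s*6,t*35,9) for s,t in[(1,1),(1,-1),(-1,-1),(-1,1)]]
crim=[cad(s*70,t*40,-22) for s,t in[(1,1),(1,-1),(-1,-1),(-1,1)]]
for n,c,(x0,y0,x1,y1),f in[('top',T,(215,205,345,330),4.7),('scene',S,(195,190,310,290),5.5)]:
    im=cv2.resize(c['image'][y0:y1,x0:x1,::-1],None,fx=f,fy=f,interpolation=cv2.INTER_CUBIC)
    for P,col in[(rim,(0,0,255)),(base,(255,0,0)),(fl[0],(0,255,255)),(fl[1],(0,255,255)),(bar,(0,255,0)),(crim,(255,0,255))]:
        q=((proj(c,W(P))-[x0,y0]+.5)*f-.5).round().astype(int)
        cv2.polylines(im,[q.reshape(-1,1,2)],len(P)>2,col,1)
    cv2.imwrite(f'pics/ov_{n}_{sys.argv[7]}.png',im)
E
python3 ov.py .4935 .2693 -.482 24 -27.25 121.6 a
```

```text
(no output)
```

View pics/ov_top_a.png

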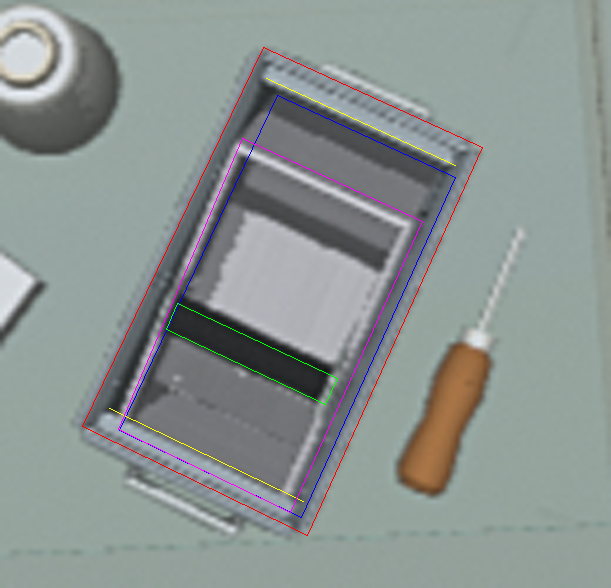

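View pics/ov_scene_a.png

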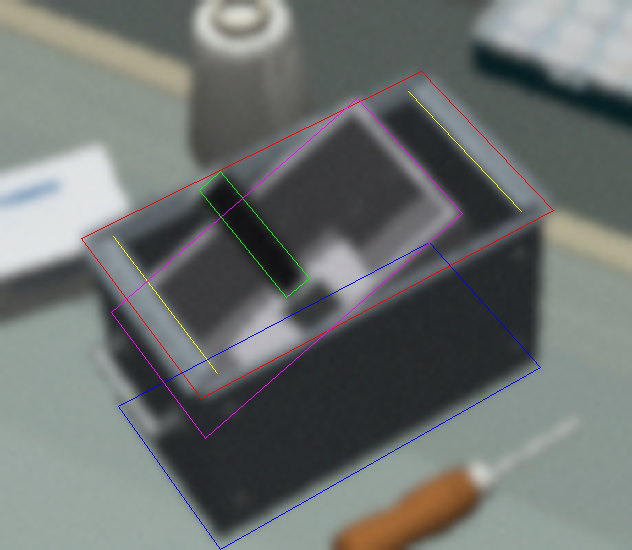

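The overlay matches to within about 2 mm: case at (0.4935, 0.2693), yaw -0.482, with the bar where the wedge geometry puts it. Next I'll plan the approach.

```bash
cat >> h.py <<'E'
CASE=np.array([.4935,.2693,0]);YAW=-.482
RC=Rot.from_euler('z',YAW).as_matrix()
def tool_target(bx,by,bz,thdeg,flip=True,ahead=18.):
    """tool pose for bar centre in case mm; flip: caddy x opposite to case's; tool x = caddy x"""
    th=np.radians(thdeg)
    if flip: ex=np.array([-np.cos(th),0,-np.sin(th)]);ez=np.array([-np.sin(th),0,np.cos(th)])
    else: ex=np.array([np.cos(th),0,-np.sin(th)]);ez=np.array([np.sin(th),0,np.cos(th)])
    R=np.c_[ex,np.cross(-ez,ex),-ez]
    p=np.array([bx,by,bz])+ahead*-ez
    return CASE+RC@p/1000, Rot.from_matrix(RC@R)
def bar_case(p,q,ahead=18.):
    R=Rot.from_quat(q).as_matrix(); b=RC.T@(np.array(p)-ahead/1000*R[:,2]-CASE)*1000
    M=RC.T@R; return b, np.degrees(np.arctan2(-M[0,2]*np.sign(M[0,0]),-M[2,2])), M
def delta(p,q,P,R):
    r0=Rot.from_quat(q); return r0.inv().apply(P-p)*100, (r0.inv()*R).as_rotvec(degrees=True), R.inv().apply(P-p)*100
E
python3 - <<'E'
from rig import r
from h import *
s=r.sense()
P,R=tool_target(-27,1,121.6,24); print(P,R.as_quat())
pre=P-R.apply([0,0,.08]); print('pre',pre)
print([x.round(2) for x in delta(s['tcp_pos'],s['tcp_rot'],pre,R)])
P0,R0=tool_target(-27,1,121.6,0);print([x.round(2) for x in delta(s['tcp_pos'],s['tcp_rot'],pre,R0)])
E
```

```text
[0.47652682 0.27930819 0.10515618] [ 0.23345825  0.94987893 -0.04962308  0.201903  ]
pre [0.44769506 0.29439169 0.17823982]
[array([-8.55, 30.67,  5.28]), array([-17.63, -19.48, -82.81]), array([-26.52,  -5.37,  17.59])]
[array([-8.55, 30.67,  5.28]), array([-3.000e-02,  2.000e-02, -8.414e+01]), array([-31.38,  -5.37,   5.28])]
```

Call:
apply_moves(series=[[[0, 0, 0], [0, 0, -6]], [[0, 0, 0], [0, 0, -6]], [[0, 0, 0], [0, 0, -6]], [[0, 0, 0], [0, 0, -6]], [[0, 0, 0], [0, 0, -6]], [[0, 0, 0], [0, 0, -6]], [[0, 0, 0], [0, 0, -6]], [[0, 0, 0], [0, 0, -6]], [[0, 0, 0], [0, 0, -6]], [[0, 0, 0], [0, 0, -6]]], hand=3.6)

```text
time_s: 1.25
tcp_pos: [0.1946, 0.4875, 0.2312]
tcp_rot: [0.435, 0.901, -0.0, 0.0]
force: [-0.8, -0.2, 0.4]
gripper_width: 0.423
```

Call:
apply_moves(series=[[[0, 0, 0], [0, 0, -6]], [[0, 0, 0], [0, 0, -6]], [[0, 0, 0], [0, 0, -6]], [[0, 0, 0], [0, 0, -6]], [[-2, -0.5, 0], [0, 0, 0]], [[-2, -0.5, 0], [0, 0, 0]], [[-2, -0.5, 0], [0, 0, 0]], [[-2, -0.5, 0], [0, 0, 0]], [[-2, -0.5, 0], [0, 0, 0]], [[-2, -0.5, 0], [0, 0, 0]]])

```text
time_s: 2.25
tcp_pos: [0.2874, 0.4045, 0.2312]
tcp_rot: [0.24, 0.971, -0.0, -0.0]
force: [-0.1, 0.1, -0.0]
gripper_width: 0.42
```

Call:
apply_moves(series=[[[-2, -0.4, 0], [0, 0, 0]], [[-2, -0.4, 0], [0, 0, 0]], [[-2, -0.4, 0], [0, 0, 0]], [[-2, -0.4, 0], [0, 0, 0]], [[-2, -0.4, 0], [0, 0, 0]], [[-2, -0.4, 0], [0, 0, 0]], [[-2, 0, 0], [0, 0, 0]], [[-2, 0, 0], [0, 0, 0]], [[0, 0, 0], [0, 0, 0]], [[0, 0, 0], [0, 0, 0]]])

```text
time_s: 3.25
tcp_pos: [0.4172, 0.3093, 0.2311]
tcp_rot: [0.24, 0.971, -0.0, -0.0]
force: [-0.3, 0.3, -0.1]
gripper_width: 0.423
```

```bash
python3 - <<'E'
from rig import r
from h import *
s=r.sense();print(s['time_s'],s['joints'].round(3),s['tcp_pos'].round(4),s['gripper_width'])
P,R=tool_target(-27,1,121.6,24)
pre=P-R.apply([0,0,.08])
print([x.round(2) for x in delta(s['tcp_pos'],s['tcp_rot'],pre,R)])
E
```

```text
3.25 [ 0.481  0.254 -0.062  1.256  0.    -0.605] [0.4172 0.3093 0.2311] 0.4230427789409109
[array([-3.4 ,  0.11,  5.28]), array([ -0.06, -24.03,  -0.18]), array([-0.95,  0.1 ,  6.21])]
```

Call:
apply_moves(series=[[[0, 0, 0], [0, -4, 0]], [[0, 0, 0], [0, -4, 0]], [[0, 0, 0], [0, -4, 0]], [[0, 0, 0], [0, -4, 0]], [[0, 0, 0], [0, -4, 0]], [[0, 0, 0], [0, -4, -0.2]], [[-0.5, 0.1, 2], [0, 0, 0]], [[-0.45, 0, 2], [0, 0, 0]], [[0, 0, 2], [0, 0, 0]], [[0, 0, 0], [0, 0, 0]]])

```text
time_s: 4.25
tcp_pos: [0.4459, 0.2943, 0.1785]
tcp_rot: [0.233, 0.95, -0.051, 0.201]
force: [-0.5, 0.0, -0.1]
gripper_width: 0.422
```

```bash
python3 - <<'E'
from rig import r
from h import *
s=r.sense();print(s['time_s'],s['joints'].round(3),s['tcp_pos'].round(4),s['gripper_width'])
P,R=tool_target(-27,1,121.6,24)
print([x.round(2) for x in delta(s['tcp_pos'],s['tcp_rot'],P,R)])
w=r.read_camera('wrist'); cv2.imwrite('pics/w1.png',w['image'][:,:,::-1])
w=r.read_camera('top'); cv2.imwrite('pics/t1.png',cv2.resize(w['image'][180:340,190:350,::-1],None,fx=3.7,fy=3.7))
E
```

```text
4.25 [ 0.626  0.201 -0.358  0.819 -0.373 -0.501] [0.4459 0.2943 0.1785] 0.4215491013498526
[array([-0.15,  0.12,  8.09]), array([-0.19, -0.09,  0.13]), array([-0.14,  0.09,  8.09])]
```

View pics/w1.png

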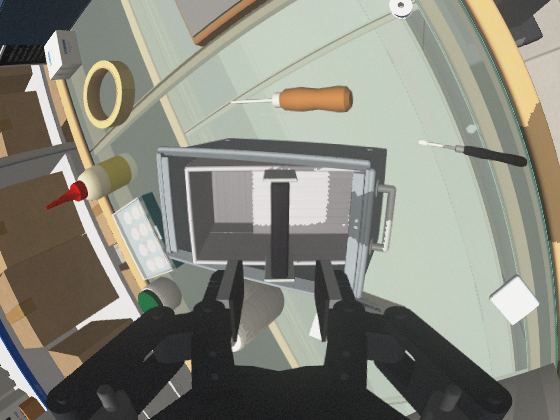

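View pics/t1.png

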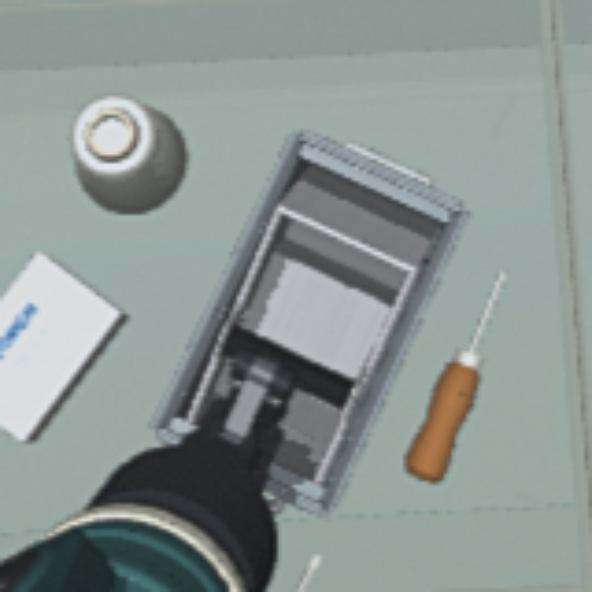

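The bar (columns 272–289) lies centred between the fingers, so I'm advancing.

Call:
apply_moves(series=[[[-0.15, 0.1, 1.5], [0, 0, 0]], [[0, 0, 1.5], [0, 0, 0]], [[0, 0, 1.5], [0, 0, 0]], [[0, 0, 1.2], [0, 0, 0]], [[0, 0, 1.0], [0, 0, 0]], [[0, 0, 0.7], [0, 0, 0]], [[0, 0, 0.6], [0, 0, 0]], [[0, 0, 0], [0, 0, 0]], [[0, 0, 0], [0, 0, 0]]])

```text
time_s: 5.25
tcp_pos: [0.4775, 0.2801, 0.1081]
tcp_rot: [0.233, 0.95, -0.05, 0.202]
force: [-0.3, -0.1, -0.1]
gripper_width: 0.421
```

```bash
python3 - <<'E'
from rig import r
from h import *
s=r.sense();print(s['time_s'],s['force'].round(2),s['torque'].round(2),s['tcp_pos'].round(4))
P,R=tool_target(-27,1,121.6,24)
print([x.round(2) for x in delta(s['tcp_pos'],s['tcp_rot'],P,R)])
w=r.read_camera('wrist'); cv2.imwrite('pics/w2.png',w['image'][:,:,::-1])
w=r.read_camera('scene'); cv2.imwrite('pics/s2.png',cv2.resize(w['image'][150:310,170:330,::-1],None,fx=3.7,fy=3.7))
E
```

```text
5.25 [-0.33 -0.06 -0.08] [0.22 0.35 0.04] [0.4775 0.2801 0.1081]
[array([ 0.17, -0.12,  0.25]), array([-0.04,  0.01,  0.06]), array([ 0.17, -0.12,  0.25])]
```

View pics/w2.png

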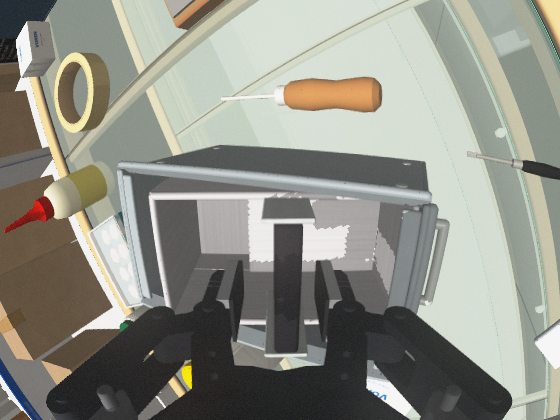

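View pics/s2.png

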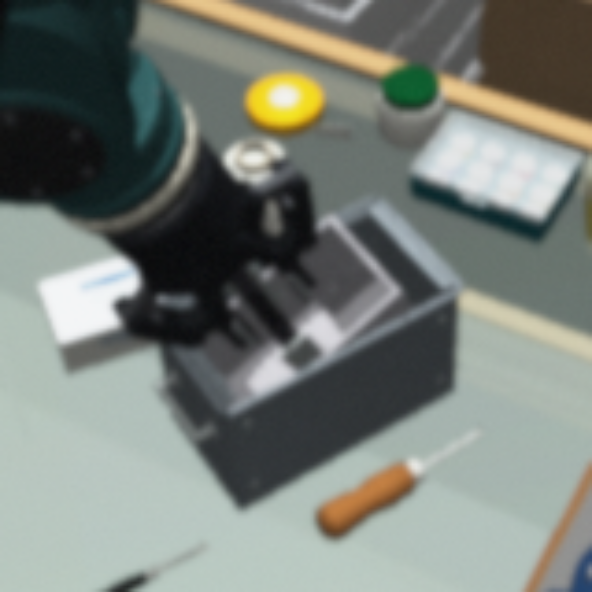

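The bar (column 288) sits about 2 mm to the tool's +x of the finger midline at column 280, which matches the pose readout. I'll correct that.

Call:
apply_moves(series=[[[0.18, -0.1, 0.25], [0, 0, 0]], [[0, 0, 0], [0, 0, 0]], [[0, 0, 0], [0, 0, 0]]])

```text
time_s: 5.65
tcp_pos: [0.4764, 0.2794, 0.1048]
tcp_rot: [0.233, 0.95, -0.05, 0.202]
force: [-0.3, 0.1, -0.5]
gripper_width: 0.42
```

```bash
python3 - <<'E'
from rig import r
from h import *
s=r.sense();print(s['time_s'],s['force'].round(2),s['torque'].round(2),s['tcp_pos'].round(4))
P,R=tool_target(-27,1,121.6,24)
print([x.round(2) for x in delta(s['tcp_pos'],s['tcp_rot'],P,R)])
w=r.read_camera('wrist'); cv2.imwrite('pics/w3.png',cv2.resize(w['image'][180:380,180:380,::-1],None,fx=3,fy=3))
E
```

```text
5.65 [-0.3   0.07 -0.52] [ 0.14  0.32 -0.01] [0.4764 0.2794 0.1048]
[array([-0.03,  0.  , -0.02]), array([-0.06, -0.  ,  0.08]), array([-0.03,  0.  , -0.02])]
```

View pics/w3.png

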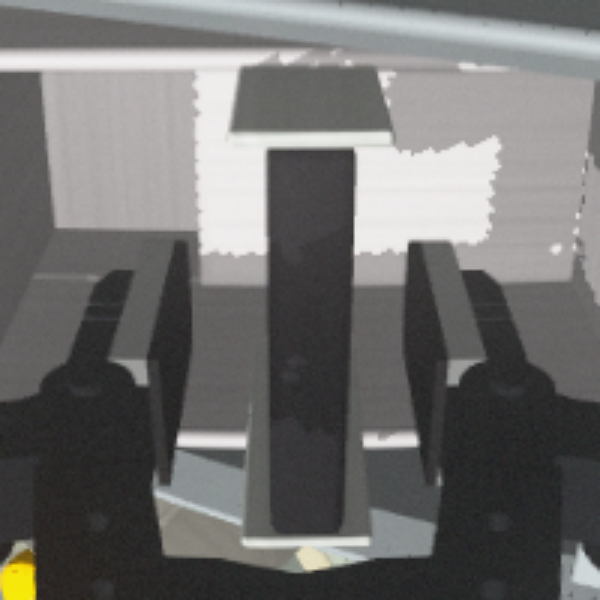

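Call:
apply_moves(series=[[[0.11, 0, 0], [0, 0, 0]], [[0, 0, 0], [0, 0, 0]]])

```text
time_s: 5.9
tcp_pos: [0.4755, 0.2799, 0.1044]
tcp_rot: [0.233, 0.95, -0.05, 0.202]
force: [0.1, 0.5, 0.1]
gripper_width: 0.42
```

Call:
apply_moves(series=[[[0, 0, 0], [0, 0, 0]], [[0, 0, 0], [0, 0, 0]], [[0, 0, 0], [0, 0, 0]], [[0, 0, 0], [0, 0, 0]], [[0, 0, 0], [0, 0, 0]]], hand=0.9, squeeze=20)

```text
time_s: 6.4
tcp_pos: [0.4754, 0.28, 0.1044]
tcp_rot: [0.233, 0.95, -0.05, 0.202]
force: [-4.2, 1.7, 1.1]
gripper_width: 0.134
```

```bash
python3 - <<'E'
from rig import r
from h import *
s=r.sense();print(s['time_s'],s['force'].round(2),s['torque'].round(2),s['tcp_pos'].round(4),s['gripper_width'])
print('force in tool',Rot.from_quat(s['tcp_rot']).inv().apply(s['force']).round(2))
b,a,M=bar_case(s['tcp_pos'],s['tcp_rot']);print(b.round(2),a)
w=r.read_camera('wrist'); cv2.imwrite('pics/w4.png',cv2.resize(w['image'][180:380,180:380,::-1],None,fx=3,fy=3))
E
```

```text
6.4 [-4.21  1.69  1.08] [ 0.45  0.74 -0.05] [0.4754 0.28   0.1044] 0.13424178302690323
force in tool [ 3.68 -0.45 -2.82]
[-28.26   1.1  120.81] 23.982081747177222
```

View pics/w4.png

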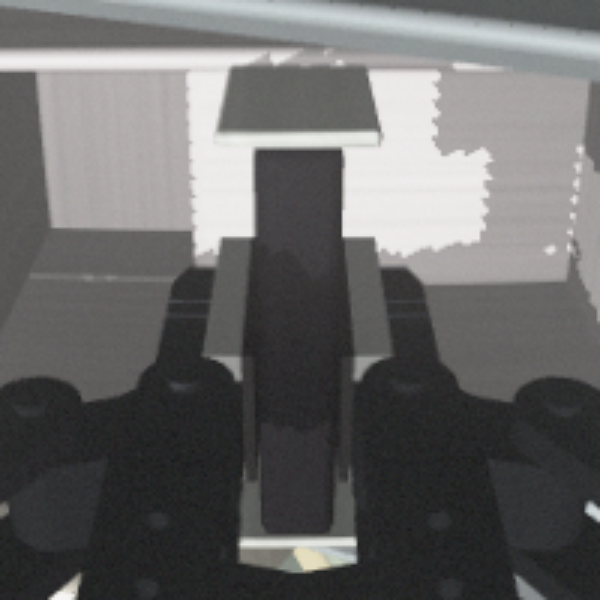

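Call:
apply_moves(series=[[[0.03, 0, 0], [0, 0, 0]], [[0, 0, 0], [0, 0, 0]], [[0, 0, 0], [0, 0, 0]]], hand=0, squeeze=90)

```text
time_s: 6.75
tcp_pos: [0.4753, 0.28, 0.1043]
tcp_rot: [0.233, 0.95, -0.05, 0.202]
force: [-4.4, 1.6, 4.9]
gripper_width: 0.12
```

```bash
cat > plan.py <<'E'
from rig import r
from h import *
def rows(wps,off,sub=2,flip=True,by=1.1,start=None):
    s=r.sense(); p,q=(s['tcp_pos'],Rot.from_quat(s['tcp_rot'])) if start is None else start
    th0=None
    for (th,bx,bz) in wps:
        P,R=tool_target(bx+off[0],by,bz+off[1],th,flip)
        d=q.inv().apply(P-p)*100; w=(q.inv()*R).as_rotvec(degrees=True)
        print(th,d.round(2).tolist(),w.round(1).tolist())
        d=d.round(2);w=w.round(1)
        p=p+q.apply(d/100); q=q*Rot.from_rotvec(w,degrees=True)
E
python3 - <<'E'
from plan import *
s=r.sense();print(s['time_s'],s['force'].round(2),s['torque'].round(2),s['gripper_width'])
b,a,M=bar_case(s['tcp_pos'],s['tcp_rot']);print(b.round(2),a)
off=(b[0]+27.25,b[2]-120.3);print(off)
W=[(22,-25.1,123.4),(20,-22.9,126.3),(18,-20.7,129.0),(16,-18.5,131.6),(14,-16.2,134.1),(12,-13.5,136.6),(10,-8.6,139.8),(8,-5.3,142.2),(7,-4.2,144.5),(5,-2.5,149),(3,-1,154),(0,0,160)]
rows(W,off,by=b[1])
E
```

```text
6.75 [-4.36  1.61  4.88] [ 0.29  0.86 -0.1 ] 0.12048952037376102
[-28.44   1.08 120.77] 23.99662777683014
(np.float64(-1.1924631226854174), np.float64(0.47460718235518584))
22 [-0.26, 0.0, -0.2] [-0.0, 2.0, 0.1]
20 [-0.25, 0.0, -0.18] [-0.0, 2.0, -0.0]
18 [-0.24, 0.0, -0.18] [-0.0, 2.0, -0.0]
16 [-0.22, 0.0, -0.18] [-0.0, 2.0, -0.0]
14 [-0.23, 0.0, -0.18] [-0.0, 2.0, -0.0]
12 [-0.26, 0.0, -0.18] [-0.0, 2.0, -0.0]
10 [-0.48, 0.0, -0.21] [-0.0, 2.0, -0.0]
8 [-0.31, 0.0, -0.18] [-0.0, 2.0, -0.0]
7 [-0.11, 0.0, -0.22] [-0.0, 1.0, -0.0]
5 [-0.16, 0.0, -0.42] [-0.0, 2.0, -0.0]
3 [-0.13, 0.0, -0.49] [-0.0, 2.0, -0.0]
0 [-0.03, 0.0, -0.59] [-0.0, 3.0, -0.0]
```

Call:
apply_moves(series=[[[-0.13, 0, -0.1], [0, 1, 0]], [[-0.13, 0, -0.1], [0, 1, 0]], [[-0.13, 0, -0.09], [0, 1, 0]], [[-0.12, 0, -0.09], [0, 1, 0]], [[0, 0, 0], [0, 0, 0]]])

```text
time_s: 7.25
tcp_pos: [0.4787, 0.2783, 0.1099]
tcp_rot: [0.235, 0.956, -0.042, 0.168]
force: [-2.5, 0.7, -1.8]
gripper_width: 0.12
```

```bash
cat > st.py <<'E'
from plan import *
s=r.sense();print(round(s['time_s'],2),'F',s['force'].round(2),'M',s['torque'].round(2),'w',round(s['gripper_width'],3))
b,a,M=bar_case(s['tcp_pos'],s['tcp_rot']);print('bar(case, minus offset)',(b-[-1.19,0,.47]).round(2),'tilt',round(a,2),'toolx yaw vs case',np.degrees(np.arctan2(M[1,0],M[0,0])).round(2))
E
python3 st.py; python3 - <<'E'
from plan import *
w=r.read_camera('top'); cv2.imwrite('pics/t5.png',cv2.resize(w['image'][180:340,190:350,::-1],None,fx=3.7,fy=3.7))
E
```

```text
7.25 F [-2.48  0.68 -1.77] M [ 0.28  0.66 -0.06] w 0.12
bar(case, minus offset) [-22.25   1.09 126.32] tilt 19.94 toolx yaw vs case -179.98
```

View pics/t5.png

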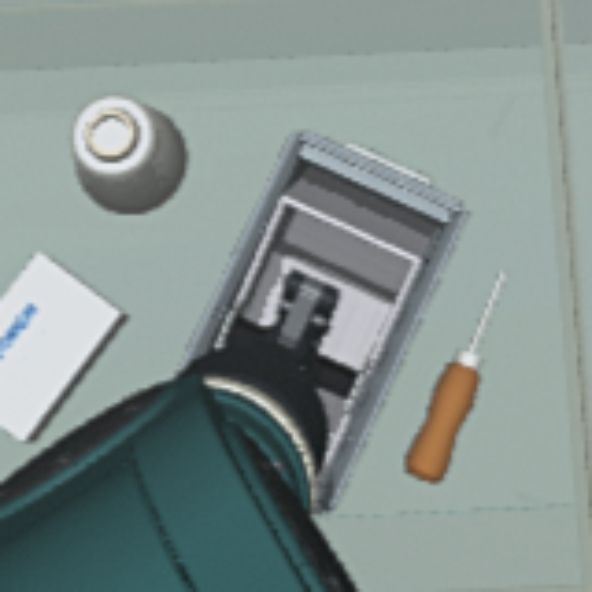

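The case hasn't moved (rim corners still at (300,133) and (468,210)) and forces are low. Replanning from the measured pose.

```bash
python3 - <<'E'
from plan import *
W=[(18,-20.9,129.2),(16,-18.6,131.8),(14,-16.3,134.2),(12,-13.8,136.7)]
rows(W,(-1.19,.47),by=1.1)
E
```

```text
18 [-0.19, 0.01, -0.23] [-0.1, 2.0, 0.0]
16 [-0.23, -0.0, -0.18] [0.0, 2.0, 0.0]
14 [-0.23, -0.0, -0.17] [0.0, 2.0, 0.0]
12 [-0.24, -0.0, -0.18] [0.0, 2.0, 0.0]
```

Call:
apply_moves(series=[[[-0.09, 0, -0.12], [0, 1, 0]], [[-0.09, 0, -0.11], [0, 1, 0]], [[-0.11, 0, -0.09], [0, 1, 0]], [[-0.11, 0, -0.09], [0, 1, 0]], [[-0.11, 0, -0.09], [0, 1, 0]], [[-0.11, 0, -0.09], [0, 1, 0]], [[-0.12, 0, -0.09], [0, 1, 0]], [[-0.12, 0, -0.09], [0, 1, 0]], [[0, 0, 0], [0, 0, 0]]])

```text
time_s: 8.2
tcp_pos: [0.4842, 0.2755, 0.1197]
tcp_rot: [0.237, 0.966, -0.025, 0.101]
force: [0.3, 0.3, -5.1]
gripper_width: 0.12
```

```bash
python3 st.py; python3 - <<'E'
from plan import *
w=r.read_camera('top'); cv2.imwrite('pics/t6.png',cv2.resize(w['image'][180:340,190:350,::-1],None,fx=3.7,fy=3.7))
W=[(11,-11.5,138.2),(10,-8.6,139.8),(9,-7,141),(8,-5.3,142.2),(7,-4.2,144.5),(5,-2.5,149),(3,-1,154),(0,0,160)]
rows(W,(-1.19,.47),by=1.1)
E
```

```text
8.2 F [ 0.32  0.35 -5.06] M [0.21 0.38 0.01] w 0.12
bar(case, minus offset) [-13.71   1.22 136.84] tilt 11.97 toolx yaw vs case -179.98
11 [-0.24, -0.0, -0.09] [-0.1, 1.0, 0.0]
10 [-0.28, -0.0, -0.11] [0.0, 1.0, 0.0]
9 [-0.15, -0.0, -0.09] [0.0, 1.0, 0.0]
8 [-0.15, -0.0, -0.09] [0.0, 1.0, 0.0]
7 [-0.11, -0.0, -0.21] [0.0, 1.0, 0.0]
5 [-0.16, -0.0, -0.43] [0.0, 2.0, 0.0]
3 [-0.13, -0.0, -0.48] [0.0, 2.0, 0.0]
0 [-0.04, -0.0, -0.6] [0.0, 3.0, 0.0]
```

View pics/t6.png

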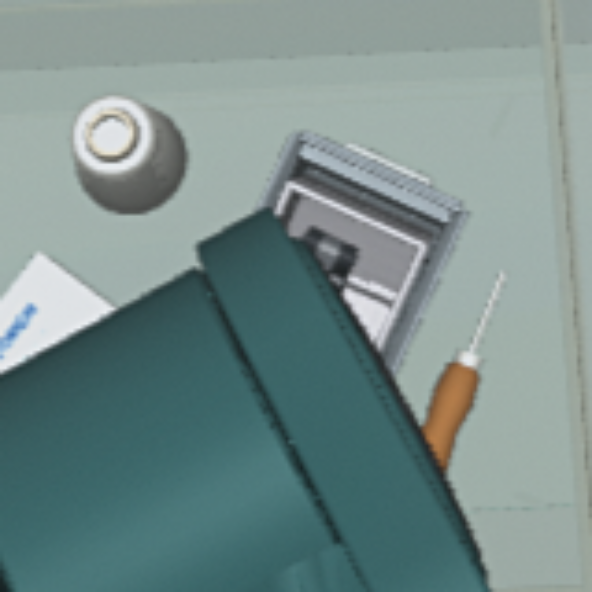

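Tilt is now 12°, the arm carries the caddy's whole weight (−5 N), and the case hasn't moved. Continuing to 8°.

Call:
apply_moves(series=[[[-0.12, 0, -0.05], [0, 0.5, 0]], [[-0.12, 0, -0.05], [0, 0.5, 0]], [[-0.14, 0, -0.05], [0, 0.5, 0]], [[-0.14, 0, -0.05], [0, 0.5, 0]], [[-0.15, 0, -0.09], [0, 1, 0]], [[-0.15, 0, -0.09], [0, 1, 0]], [[0, 0, 0], [0, 0, 0]]])

```text
time_s: 8.95
tcp_pos: [0.4908, 0.2721, 0.125]
tcp_rot: [0.238, 0.969, -0.017, 0.067]
force: [0.6, -0.1, -5.1]
gripper_width: 0.121
```

```bash
python3 st.py; python3 - <<'E'
from plan import *
W=[(8,-5.3,142.4),(7,-4.2,144.5),(5,-2.5,149),(3,-1,154),(0,0,160)]
rows(W,(-1.19,.47),by=.6)
w=r.read_camera('scene'); cv2.imwrite('pics/s7.png',cv2.resize(w['image'][150:310,170:330,::-1],None,fx=3.7,fy=3.7))
E
```

```text
8.95 F [ 0.55 -0.08 -5.14] M [ 0.18  0.26 -0.04] w 0.121
bar(case, minus offset) [ -4.97   1.26 142.31] tilt 7.97 toolx yaw vs case -179.99
8 [0.03, -0.06, -0.01] [-0.1, -0.0, 0.0]
7 [-0.11, -0.0, -0.2] [0.0, 1.0, 0.0]
5 [-0.16, -0.0, -0.42] [0.0, 2.0, 0.0]
3 [-0.13, -0.0, -0.49] [0.0, 2.0, 0.0]
0 [-0.03, -0.0, -0.6] [0.0, 3.0, 0.0]
```

View pics/s7.png

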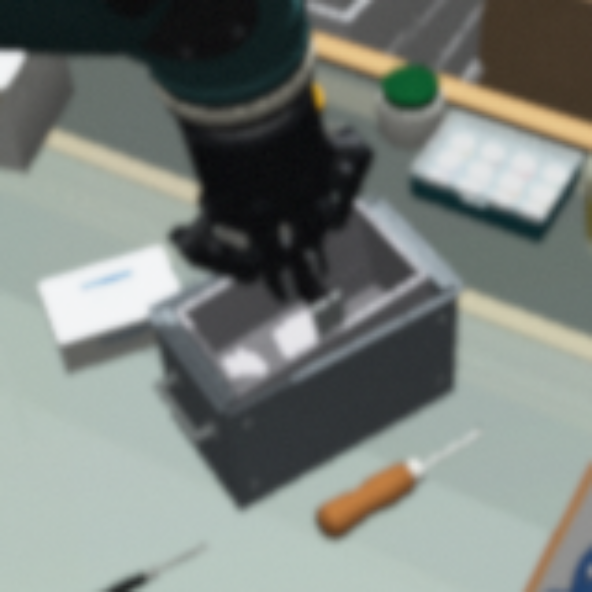

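The case is in place and the near rim of the caddy is just inside the flange. Continuing to level.

Call:
apply_moves(series=[[[-0.04, -0.04, -0.1], [0, 0.5, 0]], [[-0.05, 0, -0.1], [0, 0.5, 0]], [[-0.08, 0, -0.21], [0, 1, 0]], [[-0.08, 0, -0.21], [0, 1, 0]], [[-0.07, 0, -0.25], [0, 1, 0]], [[-0.06, 0, -0.25], [0, 1, 0]], [[-0.02, 0, -0.3], [0, 1.5, 0]], [[-0.01, 0, -0.3], [0, 1.5, 0]], [[0, 0, 0], [0, 0, 0]]])

```text
time_s: 9.9
tcp_pos: [0.4932, 0.2705, 0.1426]
tcp_rot: [0.239, 0.971, -0.0, -0.0]
force: [0.2, 0.3, -4.3]
gripper_width: 0.12
```

```bash
python3 st.py; python3 - <<'E'
from plan import *
rows([(0,0,270)],(-1.19,.47),by=.6)
E
```

```text
9.9 F [ 0.19  0.29 -4.29] M [ 0.04 -0.03 -0.03] w 0.12
bar(case, minus offset) [  0.34   0.95 160.14] tilt -0.03 toolx yaw vs case 180.0
0 [0.04, -0.04, -10.99] [-0.0, -0.0, -0.0]
```

Call:
apply_moves(series=[[[0.04, -0.04, -0.5], [0, 0, 0]], [[0, 0, -1], [0, 0, 0]], [[0, 0, -1], [0, 0, 0]], [[0, 0, -1.5], [0, 0, 0]], [[0, 0, -1.5], [0, 0, 0]], [[0, 0, -1.5], [0, 0, 0]], [[0, 0, -1.5], [0, 0, 0]], [[0, 0, -1.5], [0, 0, 0]], [[0, 0, -1.5], [0, 0, 0]], [[0, 0, -0.7], [0, 0, 0]]])

```text
time_s: 10.9
tcp_pos: [0.4921, 0.2709, 0.2664]
tcp_rot: [0.238, 0.971, 0.0, 0.001]
force: [0.3, 0.5, -5.9]
gripper_width: 0.122
```

```bash
python3 st.py; python3 - <<'E'
from plan import *
s=r.sense();print(s['joints'].round(2),s['tcp_pos'])
for n in('scene','top'):
  w=r.read_camera(n); cv2.imwrite(f'pics/{n}8.png',w['image'][:,:,::-1])
E
```

```text
10.9 F [ 0.28  0.47 -5.85] M [ 0.05 -0.03 -0.04] w 0.122
bar(case, minus offset) [ -0.82   0.8  283.9 ] tilt 0.1 toolx yaw vs case -179.94
[ 0.36  0.32  0.13  1.38 -0.   -0.73] [0.49212303 0.27093276 0.26637239]
```

View pics/scene8.png

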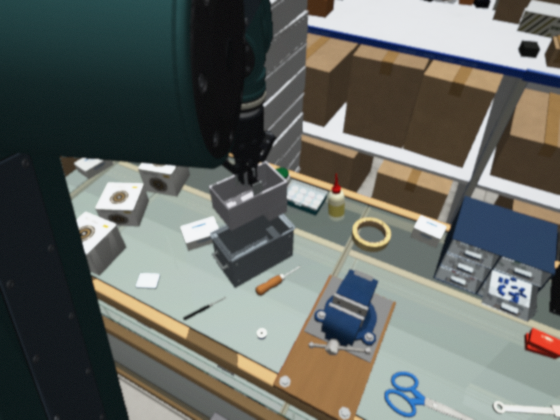

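View pics/top8.png

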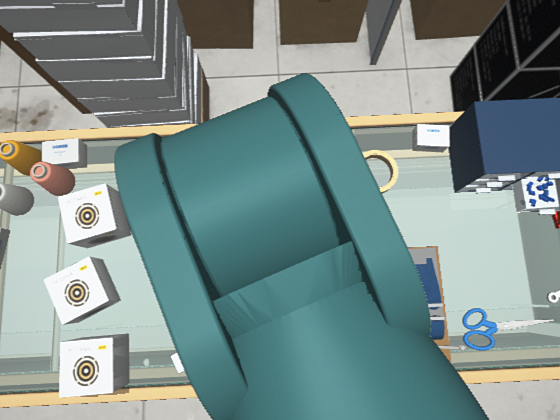

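The caddy is clear above the case. Turning it end for end (+180° about tool z).

Call:
apply_moves(series=[[[0, 0, 0], [0, 0, 2]], [[0, 0, 0], [0, 0, 4]], [[0, 0, 0], [0, 0, 6]], [[0, 0, 0], [0, 0, 6]], [[0, 0, 0], [0, 0, 6]], [[0, 0, 0], [0, 0, 6]], [[0, 0, 0], [0, 0, 6]], [[0, 0, 0], [0, 0, 6]], [[0, 0, 0], [0, 0, 6]], [[0, 0, 0], [0, 0, 6]]])

```text
time_s: 12.0
tcp_pos: [0.4916, 0.2706, 0.2636]
tcp_rot: [0.655, 0.756, -0.001, -0.0]
force: [0.9, 1.0, -5.2]
gripper_width: 0.122
```

Call:
apply_moves(series=[[[0, 0, 0], [0, 0, 6]], [[0, 0, 0], [0, 0, 6]], [[0, 0, 0], [0, 0, 6]], [[0, 0, 0], [0, 0, 6]], [[0, 0, 0], [0, 0, 6]], [[0, 0, 0], [0, 0, 6]], [[0, 0, 0], [0, 0, 6]], [[0, 0, 0], [0, 0, 6]], [[0, 0, 0], [0, 0, 6]], [[0, 0, 0], [0, 0, 6]]])

```text
time_s: 13.0
tcp_pos: [0.4916, 0.2706, 0.2637]
tcp_rot: [0.945, 0.327, -0.001, 0.0]
force: [0.1, -0.3, -4.8]
gripper_width: 0.119
```

Call:
apply_moves(series=[[[0, 0, 0], [0, 0, 6]], [[0, 0, 0], [0, 0, 6]], [[0, 0, 0], [0, 0, 6]], [[0, 0, 0], [0, 0, 6]], [[0, 0, 0], [0, 0, 6]], [[0, 0, 0], [0, 0, 6]], [[0, 0, 0], [0, 0, 6]], [[0, 0, 0], [0, 0, 6]], [[0, 0, 0], [0, 0, 6]], [[0, 0, 0], [0, 0, 6]]])

```text
time_s: 14.0
tcp_pos: [0.4916, 0.2706, 0.2637]
tcp_rot: [0.982, -0.189, -0.001, 0.001]
force: [0.3, -0.1, -6.1]
gripper_width: 0.121
```

Call:
apply_moves(series=[[[0, 0, 0], [0, 0, 4]], [[0, 0, 0], [0, 0, 2]], [[0, 0, 0], [0, 0, 0]], [[0, 0, 0], [0, 0, 0]]])

```text
time_s: 14.4
tcp_pos: [0.4917, 0.2707, 0.2639]
tcp_rot: [0.971, -0.238, -0.0, 0.001]
force: [0.1, 0.4, -5.7]
gripper_width: 0.12
```

```bash
python3 st.py; python3 - <<'E'
from plan import *
s=r.sense();print(s['joints'].round(2),s['tcp_pos'])
for n in('scene','wrist'):
  w=r.read_camera(n); cv2.imwrite(f'pics/{n}9.png',w['image'][:,:,::-1])
  if n=='scene': cv2.imwrite(f'pics/s9z.png',cv2.resize(w['image'][150:310,170:330,::-1],None,fx=3.7,fy=3.7))
E
```

```text
14.4 F [ 0.1   0.37 -5.68] M [-0.1  -0.03 -0.07] w 0.12
bar(case, minus offset) [ -1.03   0.41 281.47] tilt 0.02 toolx yaw vs case 0.11
[ 0.36  0.32  0.12  1.38 -0.    2.41] [0.49170243 0.27066776 0.26394463]
```

View pics/s9z.png

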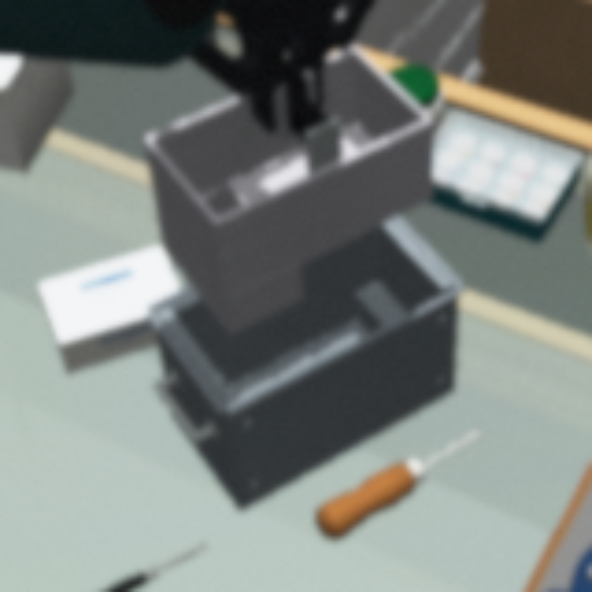

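View pics/wrist9.png

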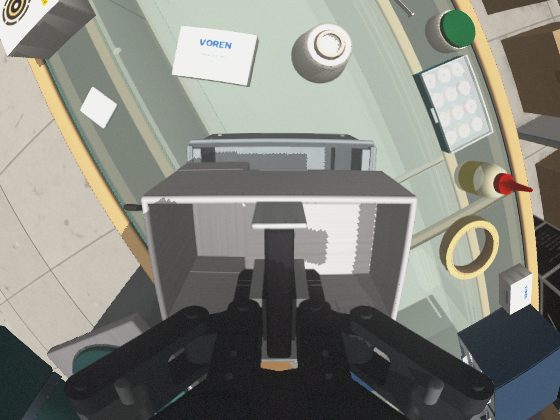

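The deep pocket now faces the robot side (−x), over the well. I'll check how the caddy lines up sideways with the case in this view.

```bash
python3 - <<'E'
from h import *
import cv2
a=cv2.imread('pics/scene9.png')
cv2.imwrite('pics/s9a.png',cv2.resize(a[160:240,205:305],None,fx=7,fy=7,interpolation=cv2.INTER_CUBIC))
a=cv2.imread('pics/wrist9.png')
cv2.imwrite('pics/w9a.png',cv2.resize(a[120:280,130:430],None,fx=2.6,fy=2.6,interpolation=cv2.INTER_CUBIC))
E
```

```text
(no output)
```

View pics/s9a.png

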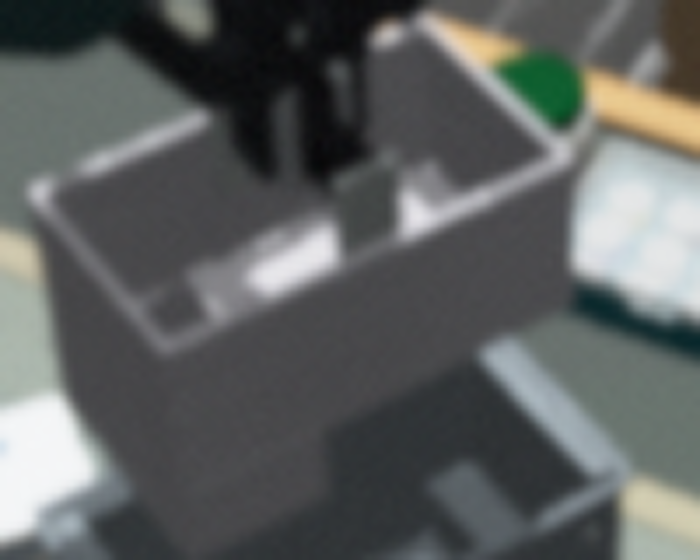

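View pics/w9a.png

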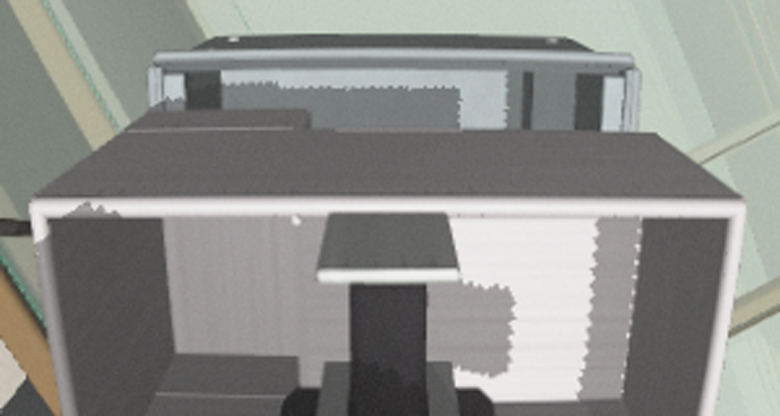

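```bash
python3 - <<'E'
from rig import r
from h import *
T,S=pickle.load(open('cams.pkl','rb')); w=r.read_camera('wrist')
def fe(c,uv,z):
    K=c['intrinsics']; d=(np.array(uv,float)-[K[0,2],K[1,2]])/K[0,0]; rr=np.linalg.norm(d,axis=1)
    v=np.c_[d/rr[:,None]*np.sin(rr)[:,None],np.cos(rr)]@c['R']; C=-c['R'].T@c['t']
    return C+v*((z-C[2])/v[:,2])[:,None]
f=lambda P:((P-CASE)@RC*1000).round(1).tolist()
u=lambda L,o,k:(np.array(L)+.5)/k+o-.5
b,_,_=bar_case(r.sense()['tcp_pos'],r.sense()['tcp_rot']);print(b)
zr=(b[2]-22)/1000
print('scene caddy rim NL,NR,FR,FL',f(plane(S,u([(35,190),(165,350),(568,152),(425,15)],[205,160],7),zr)))
print('scene case FR',f(plane(S,u([(626,470)],[205,160],7),.115)))
print('wrist caddy rim +y corners',f(fe(w,u([(38,203),(742,205)],[130,120],2.6),zr)))
print('wrist case rim +y corners',f(fe(w,u([(155,58),(636,60)],[130,120],2.6),.115)))
E
```

```text
[ -2.11458993   0.44948706 282.16359563]
scene caddy rim NL,NR,FR,FL [[-69.9, 38.9, 260.2], [-70.7, -38.5, 260.2], [66.8, -36.0, 260.2], [66.7, 40.5, 260.2]]
scene case FR [[85.4, -46.0, 115.0]]
wrist caddy rim +y corners [[-68.8, 38.8, 260.2], [66.4, 38.8, 260.2]]
wrist case rim +y corners [[-84.0, 48.6, 115.0], [86.4, 48.7, 115.0]]
```

Kinematics and both views agree that the caddy sits about 1–2.5 mm toward −x and 1 mm toward +y of the case. I'll correct that and lower to just above the rim.

Call:
apply_moves(series=[[[0.17, 0.08, 0.5], [0, 0, 0.1]], [[0, 0, 1], [0, 0, 0]], [[0, 0, 1], [0, 0, 0]], [[0, 0, 1], [0, 0, 0]], [[0, 0, 0.5], [0, 0, 0]], [[0, 0, 0], [0, 0, 0]], [[0, 0, 0], [0, 0, 0]]])

```text
time_s: 15.25
tcp_pos: [0.493, 0.2692, 0.2244]
tcp_rot: [0.971, -0.239, -0.0, 0.001]
force: [-0.3, 0.3, -4.4]
gripper_width: 0.123
```

```bash
python3 st.py; python3 - <<'E'
from plan import *
for n in('scene','wrist'):
  w=r.read_camera(n)
  if n=='scene': cv2.imwrite(f'pics/s10z.png',cv2.resize(w['image'][175:290,195:310,::-1],None,fx=5,fy=5,interpolation=cv2.INTER_CUBIC))
  else: cv2.imwrite('pics/w10z.png',cv2.resize(w['image'][120:280,130:430,::-1],None,fx=2.6,fy=2.6,interpolation=cv2.INTER_CUBIC))
E
```

```text
15.25 F [-0.3   0.26 -4.36] M [ 0.01 -0.09 -0.07] w 0.123
bar(case, minus offset) [  0.83  -0.31 241.95] tilt -0.0 toolx yaw vs case -0.06
```

View pics/s10z.png

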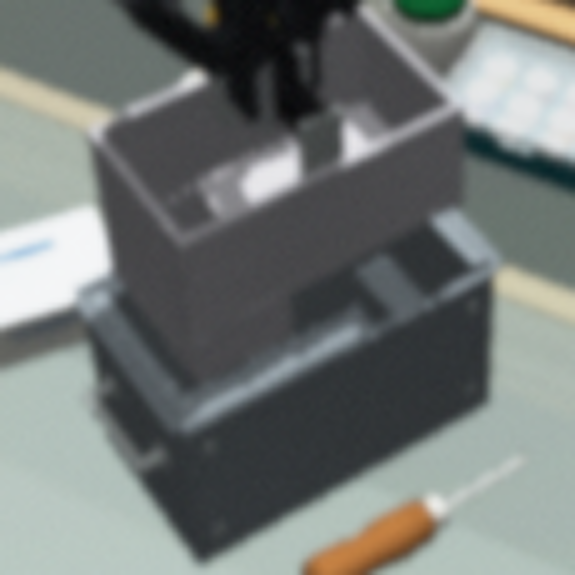

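View pics/w10z.png

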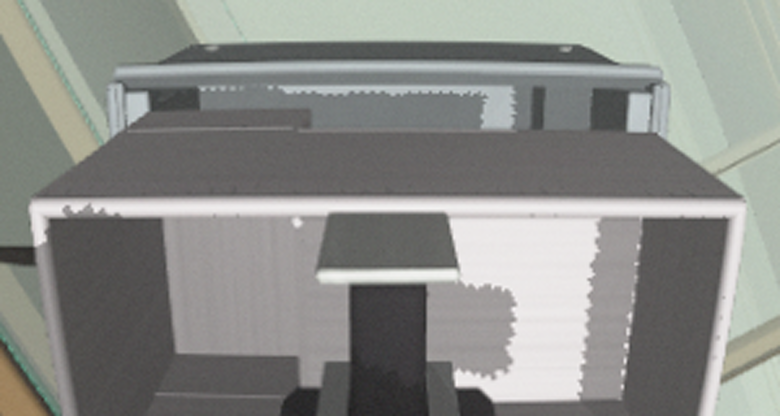

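Centred: the case rim midpoint is at column 388 and the caddy's at 390. Lowering in stages while watching the force.

Call:
apply_moves(series=[[[0, 0, 0.6], [0, 0, 0]], [[0, 0, 0.6], [0, 0, 0]], [[0, 0, 0.6], [0, 0, 0]], [[0, 0, 0.6], [0, 0, 0]], [[0, 0, 0.6], [0, 0, 0]], [[0, 0, 0], [0, 0, 0]]])

```text
time_s: 15.95
tcp_pos: [0.4926, 0.269, 0.1933]
tcp_rot: [0.971, -0.239, -0.001, 0.001]
force: [-1.2, 0.0, -5.9]
gripper_width: 0.12
```

Call:
apply_moves(series=[[[0, 0, 0.6], [0, 0, 0]], [[0, 0, 0.6], [0, 0, 0]], [[0, 0, 0.6], [0, 0, 0]], [[0, 0, 0.6], [0, 0, 0]], [[0, 0, 0], [0, 0, 0]]])

```text
time_s: 16.45
tcp_pos: [0.4925, 0.2689, 0.1693]
tcp_rot: [0.971, -0.239, -0.001, 0.001]
force: [0.0, 0.8, -4.8]
gripper_width: 0.124
```

```bash
python3 st.py; python3 - <<'E'
from plan import *
for n in('scene','wrist'):
  w=r.read_camera(n)
  if n=='scene': cv2.imwrite(f'pics/s11z.png',cv2.resize(w['image'][175:290,195:310,::-1],None,fx=5,fy=5,interpolation=cv2.INTER_CUBIC))
  else: cv2.imwrite('pics/w11z.png',cv2.resize(w['image'][120:280,100:460,::-1],None,fx=2.2,fy=2.2,interpolation=cv2.INTER_CUBIC))
E
```

```text
16.45 F [ 0.04  0.77 -4.76] M [ 0.   -0.05 -0.05] w 0.124
bar(case, minus offset) [  0.52  -0.74 186.88] tilt 0.06 toolx yaw vs case -0.06
```

View pics/s11z.png

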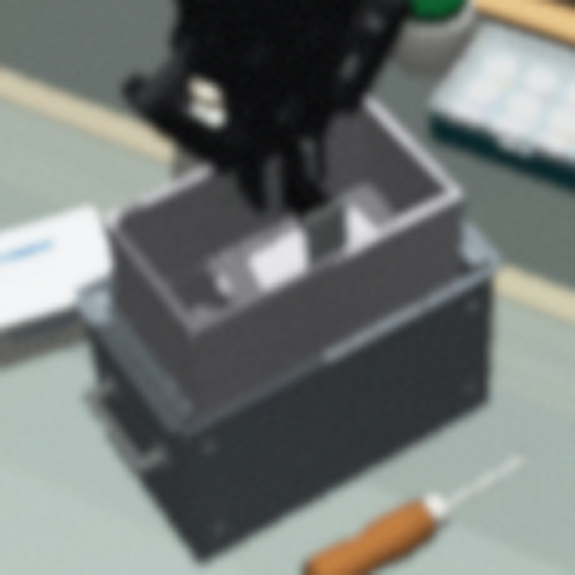

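View pics/w11z.png

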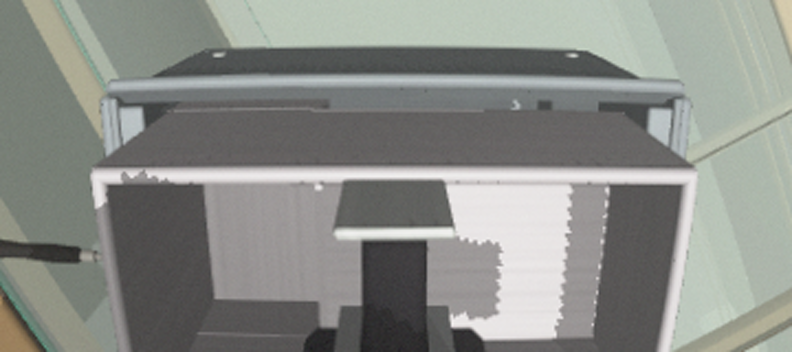

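Inside without contact. Continuing down.

Call:
apply_moves(series=[[[0, 0, 0.6], [0, 0, 0]], [[0, 0, 0.6], [0, 0, 0]], [[0, 0, 0.6], [0, 0, 0]], [[0, 0, 0.6], [0, 0, 0]], [[0, 0, 0.6], [0, 0, 0]], [[0, 0, 0], [0, 0, 0]]])

```text
time_s: 17.15
tcp_pos: [0.4925, 0.2689, 0.1394]
tcp_rot: [0.971, -0.239, -0.001, 0.001]
force: [-0.7, -0.4, -5.6]
gripper_width: 0.124
```

Call:
apply_moves(series=[[[0, 0, 0.6], [0, 0, 0]], [[0, 0, 0.6], [0, 0, 0]], [[0, 0, 0.6], [0, 0, 0]], [[0, 0, 0.4], [0, 0, 0]], [[0, 0, 0], [0, 0, 0]]])

```text
time_s: 17.65
tcp_pos: [0.4926, 0.2689, 0.1177]
tcp_rot: [0.971, -0.239, -0.001, 0.001]
force: [-1.1, 0.3, -5.8]
gripper_width: 0.116
```

```bash
python3 st.py; python3 - <<'E'
from plan import *
for n in('scene','wrist'):
  w=r.read_camera(n)
  if n=='scene': cv2.imwrite(f'pics/s12z.png',cv2.resize(w['image'][175:290,195:310,::-1],None,fx=5,fy=5,interpolation=cv2.INTER_CUBIC))
  else: cv2.imwrite('pics/w12z.png',cv2.resize(w['image'][120:280,100:460,::-1],None,fx=2.2,fy=2.2,interpolation=cv2.INTER_CUBIC))
E
```

```text
17.65 F [-1.06  0.35 -5.78] M [-0.06 -0.02 -0.01] w 0.116
bar(case, minus offset) [  0.6   -0.73 135.19] tilt 0.04 toolx yaw vs case -0.06
```

View pics/s12z.png

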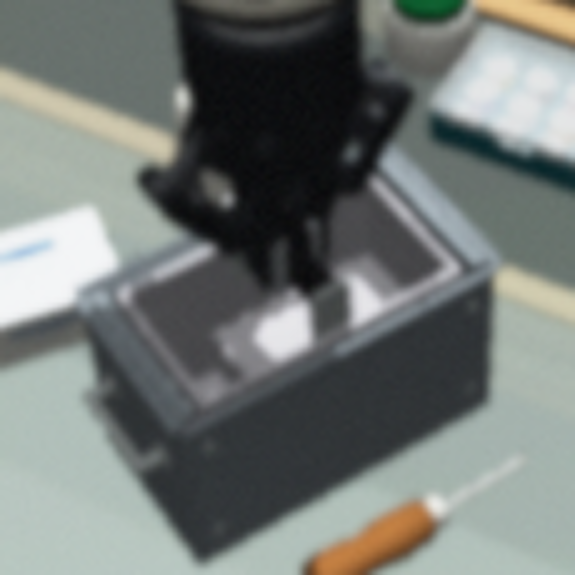

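View pics/w12z.png

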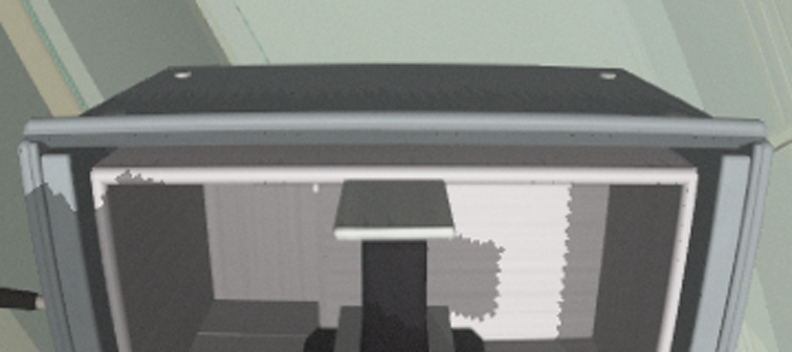

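Well centred, with gaps of about 20 px at both ends and 15 mm left to go. Lowering slowly.

Call:
apply_moves(series=[[[0, 0, 0.3], [0, 0, 0]], [[0, 0, 0.3], [0, 0, 0]], [[0, 0, 0.3], [0, 0, 0]], [[0, 0, 0.3], [0, 0, 0]], [[0, 0, 0], [0, 0, 0]], [[0, 0, 0], [0, 0, 0]]])

```text
time_s: 18.35
tcp_pos: [0.4929, 0.269, 0.1063]
tcp_rot: [0.971, -0.239, -0.0, 0.001]
force: [0.1, -0.2, -5.1]
gripper_width: 0.123
```

Call:
apply_moves(series=[[[0, 0, 0.1], [0, 0, 0]], [[0, 0, 0.1], [0, 0, 0]], [[0, 0, 0], [0, 0, 0]]])

```text
time_s: 18.65
tcp_pos: [0.4929, 0.269, 0.1042]
tcp_rot: [0.971, -0.239, -0.0, 0.001]
force: [0.3, 0.1, -4.9]
gripper_width: 0.121
```

```bash
python3 st.py
```

```text
18.65 F [ 0.32  0.09 -4.94] M [0.02 0.01 0.02] w 0.121
bar(case, minus offset) [  0.76  -0.55 121.73] tilt 0.01 toolx yaw vs case -0.06
```

Call:
apply_moves(series=[[[0, 0, 0.05], [0, 0, 0]], [[0, 0, 0.05], [0, 0, 0]], [[0, 0, 0], [0, 0, 0]]])

```text
time_s: 18.95
tcp_pos: [0.4929, 0.269, 0.1038]
tcp_rot: [0.971, -0.239, 0.0, 0.001]
force: [-2.9, -1.3, 5.1]
gripper_width: 0.121
```

Call:
apply_moves(series=[[[0, 0, 0.05], [0, 0, 0]], [[0, 0, 0], [0, 0, 0]]])

```text
time_s: 19.15
tcp_pos: [0.493, 0.269, 0.1038]
tcp_rot: [0.971, -0.239, 0.0, 0.0]
force: [-5.3, -3.0, 12.6]
gripper_width: 0.12
```

```bash
python3 st.py
```

```text
19.15 F [-5.25 -3.03 12.58] M [-0.47  1.07  0.01] w 0.12
bar(case, minus offset) [  0.88  -0.46 121.35] tilt -0.04 toolx yaw vs case -0.06
```

Contact force is up to 12 N, and the moment puts it at the pocket, which is on the well floor; the step end isn't loaded yet. I'll pitch that end down a touch before releasing.

Call:
apply_moves(series=[[[0, 0, -0.02], [0, -0.3, 0]], [[0, 0, 0], [0, 0, 0]], [[0, 0, 0], [0, 0, 0]]])

```text
time_s: 19.45
tcp_pos: [0.4929, 0.2691, 0.1038]
tcp_rot: [0.971, -0.239, -0.002, -0.0]
force: [-5.0, -2.1, 10.0]
gripper_width: 0.12
```

```bash
python3 st.py;python3 - <<'E'
from plan import *
for n in('scene','wrist'):
  w=r.read_camera(n)
  if n=='scene': cv2.imwrite(f'pics/s13z.png',cv2.resize(w['image'][175:290,195:310,::-1],None,fx=5,fy=5,interpolation=cv2.INTER_CUBIC))
  else: cv2.imwrite('pics/w13z.png',cv2.resize(w['image'][120:280,100:460,::-1],None,fx=2.2,fy=2.2,interpolation=cv2.INTER_CUBIC))
E
```

```text
19.45 F [-5.01 -2.12 10.  ] M [-0.43  0.88  0.  ] w 0.12
bar(case, minus offset) [  0.89  -0.46 121.36] tilt 0.27 toolx yaw vs case -0.05
```

View pics/s13z.png

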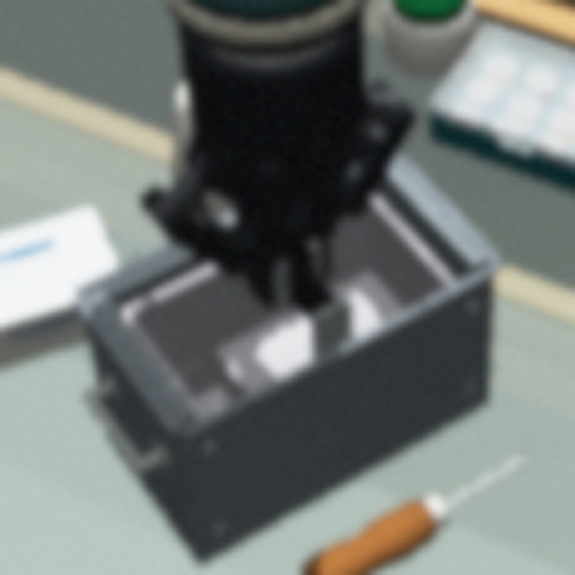

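View pics/w13z.png

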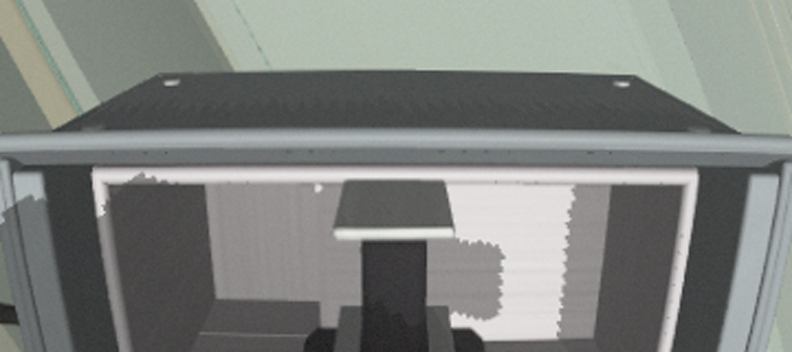

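Call:
apply_moves(series=[[[-0.02, 0, -0.03], [0, 0, 0]], [[0, 0, 0], [0, 0, 0]], [[0, 0, 0], [0, 0, 0]]])

```text
time_s: 19.85
tcp_pos: [0.4929, 0.2691, 0.1039]
tcp_rot: [0.971, -0.239, -0.002, -0.0]
force: [-3.9, -1.9, 6.6]
gripper_width: 0.12
```

```bash
python3 st.py
```

```text
19.85 F [-3.9  -1.87  6.56] M [-0.49  0.45 -0.  ] w 0.12
bar(case, minus offset) [  0.86  -0.45 121.39] tilt 0.26 toolx yaw vs case -0.06
```

Call:
apply_moves(series=[[[0, 0, -0.02], [0, 0, 0]], [[0, 0, 0], [0, 0, 0]], [[0, 0, 0], [0, 0, 0]]], squeeze=20)

```text
time_s: 20.15
tcp_pos: [0.4929, 0.2691, 0.1038]
tcp_rot: [0.971, -0.239, -0.002, -0.0]
force: [-2.6, -2.7, 7.0]
gripper_width: 0.12
```

```bash
python3 st.py
```

```text
20.15 F [-2.61 -2.75  6.96] M [-0.54  0.34 -0.01] w 0.12
bar(case, minus offset) [  0.85  -0.45 121.36] tilt 0.27 toolx yaw vs case -0.06
```

Call:
apply_moves(series=[[[0, 0, 0], [0, 0, 0]], [[0, 0, 0], [0, 0, 0]], [[0, 0, 0], [0, 0, 0]], [[0, 0, 0], [0, 0, 0]], [[0, 0, 0], [0, 0, 0]]], hand=3.6)

```text
time_s: 20.65
tcp_pos: [0.4928, 0.2691, 0.1035]
tcp_rot: [0.971, -0.239, -0.003, 0.0]
force: [-0.2, -0.0, 0.3]
gripper_width: 0.417
```

```bash
python3 st.py;python3 - <<'E'
from plan import *
w=r.read_camera('wrist')
cv2.imwrite('pics/w14.png',w['image'][:,:,::-1])
E
```

```text
20.65 F [-0.23 -0.03  0.29] M [0.06 0.   0.04] w 0.417
bar(case, minus offset) [  0.72  -0.5  120.98] tilt 0.3 toolx yaw vs case -0.06
```

View pics/w14.png

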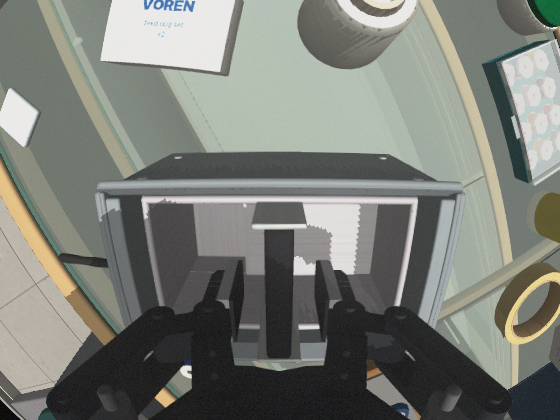

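The gripper has let go, with the fingers open and clear of the bar. Retreating upward, then to the side for a last look.

Call:
apply_moves(series=[[[0, 0, -0.5], [0, 0, 0]], [[0, 0, -1], [0, 0, 0]], [[0, 0, -1.5], [0, 0, 0]], [[0, 0, -2], [0, 0, 0]], [[0, 0, -2], [0, 0, 0]], [[0, 0, -2], [0, 0, 0]], [[0, 0, -2], [0, 0, 0]], [[0, 0, -2], [0, 0, 0]], [[0, 0, -1], [0, 0, 0]], [[0, 0, 0], [0, 0, 0]]])

```text
time_s: 21.7
tcp_pos: [0.494, 0.2692, 0.245]
tcp_rot: [0.971, -0.239, -0.002, -0.001]
force: [-0.2, -0.3, 0.0]
gripper_width: 0.42
```

Call:
apply_moves(series=[[[-2, 0, 0], [0, 0, 0]], [[-2.5, 0, 0], [0, 0, 0]], [[-2.5, -1, 0], [0, 0, 0]], [[-2.5, -2, 0], [0, 0, 0]], [[-2, -2, 0], [0, 0, 0]], [[-1, -2.5, 0], [0, 0, 0]], [[-1, -2.5, 0], [0, 0, 0]], [[-1, -2.5, 0], [0, 0, 0]], [[-1, -2.5, 0], [0, 0, 0]], [[0, -1, 0], [0, 0, 0]]])

```text
time_s: 22.7
tcp_pos: [0.429, 0.4847, 0.2426]
tcp_rot: [0.971, -0.238, -0.003, 0.001]
force: [-0.2, -0.3, 0.2]
gripper_width: 0.421
```

```bash
python3 - <<'E'
from plan import *
c={n:r.read_camera(n) for n in('top','scene')}
pickle.dump((c['top'],c['scene']),open('cams2.pkl','wb'))
cv2.imwrite('pics/topF.png',c['top']['image'][:,:,::-1]);cv2.imwrite('pics/sceneF.png',c['scene']['image'][:,:,::-1])
cv2.imwrite('pics/topFz.png',cv2.resize(c['top']['image'][205:330,215:345,::-1],None,fx=4.7,fy=4.7,interpolation=cv2.INTER_CUBIC))
cv2.imwrite('pics/sceneFz.png',cv2.resize(c['scene']['image'][190:290,195:310,::-1],None,fx=5.5,fy=5.5,interpolation=cv2.INTER_CUBIC))
E
```

```text
(no output)
```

View pics/topFz.png

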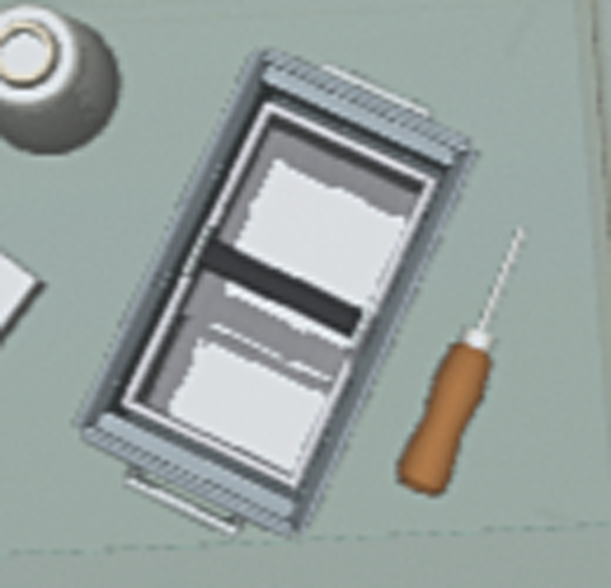

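View pics/sceneFz.png

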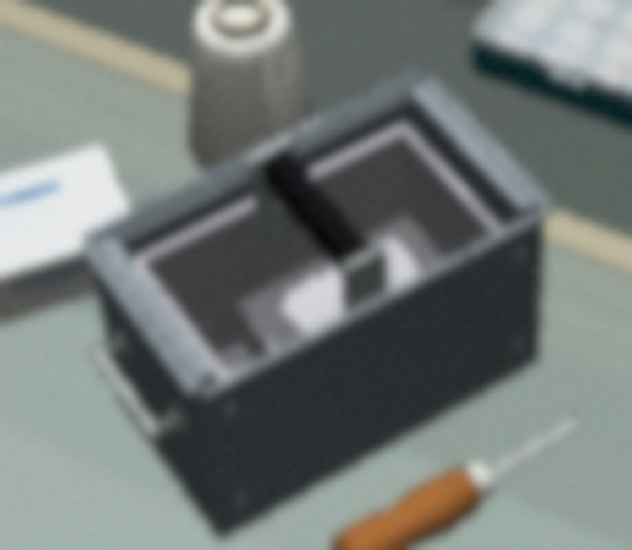

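View pics/topF.png

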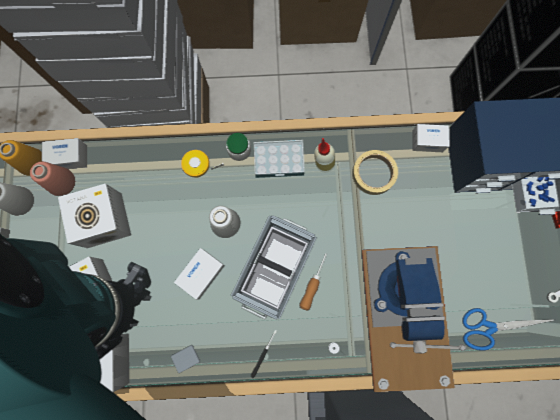

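The case edges are pixel-identical to the start. Checking the fit numerically.

```bash
python3 - <<'E'
from h import *
T,S=pickle.load(open('cams2.pkl','rb'));T0,S0=pickle.load(open('cams.pkl','rb'))
u=lambda L,o,k:(np.array(L)+.5)/k+o-.5
f=lambda P:((P-CASE)@RC*1000)
a=f(plane(T,u([(268,104),(435,182),(297,486),(124,405)],[215,205],4.7),.098));print('top rim FL FR NR NL',a.round(1)[:,:2].tolist(),a.mean(0).round(1))
a=f(plane(S,u([(405,127),(503,240-5),(218,378),(138,255)],[195,190],5.5),.098));print('scene rim FL FR? NR NL',a.round(1)[:,:2].tolist())
b=f(plane(T,u([(215,247),(360,322)],[215,205],4.7),.129));print('bar top',b.round(1)[:,:2].tolist(),b.mean(0).round(1))
b=f(plane(S,u([(280,165),(350,245)],[195,190],5.5),.129));print('bar scene',b.round(1)[:,:2].tolist(),b.mean(0).round(1))
for A,B,n in((T,T0,'top'),(S,S0,'scene')):
    d=np.abs(A['image'].astype(int)-B['image']).max(2); d[:, :150]=0
    cnt,_=cv2.findContours((d>40).astype(np.uint8),0,2); print(n,[cv2.boundingRect(c) for c in cnt if cv2.contourArea(c)>4])
E
```

```text
top rim FL FR NR NL [[66.9, 39.3], [66.4, -38.4], [-70.7, -38.4], [-71.2, 39.8]] [-2.2  0.6 98. ]
scene rim FL FR? NR NL [[69.3, 39.0], [68.7, -37.8], [-70.0, -33.8], [-65.3, 41.6]]
bar top [[1.2, 31.1], [-1.4, -34.2]] [-1.00e-01 -1.60e+00  1.29e+02]
bar scene [[-1.8, 26.3], [-1.2, -27.7]] [ -1.5  -0.7 129. ]
top [(150, 383, 85, 17), (171, 345, 29, 28), (247, 286, 4, 5), (240, 227, 68, 83), (324, 139, 12, 17), (315, 138, 9, 17)]
scene [(150, 307, 11, 18), (150, 274, 10, 14), (234, 245, 14, 11), (223, 242, 14, 17), (219, 217, 55, 34), (251, 215, 13, 7), (266, 212, 20, 21), (260, 209, 4, 5), (335, 187, 8, 9), (331, 185, 5, 7), (150, 116, 21, 58)]
```

Caddy x is about −1 to −2 mm and y about 0, both within tolerance. Something changed at the oil bottle, though, so I'll look at it.

```bash
python3 - <<'E'
from h import *
T,S=pickle.load(open('cams2.pkl','rb'));T0,S0=pickle.load(open('cams.pkl','rb'))
c=lambda A,B,x,y,w:np.hstack([cv2.resize(I['image'][y:y+w,x:x+w,::-1],(380,380),interpolation=cv2.INTER_CUBIC) for I in(B,A)])
cv2.imwrite('pics/btl1.png',c(T,T0,300,120,55)); cv2.imwrite('pics/btl2.png',c(S,S0,310,165,55))
E
```

```text
(no output)
```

View pics/btl1.png

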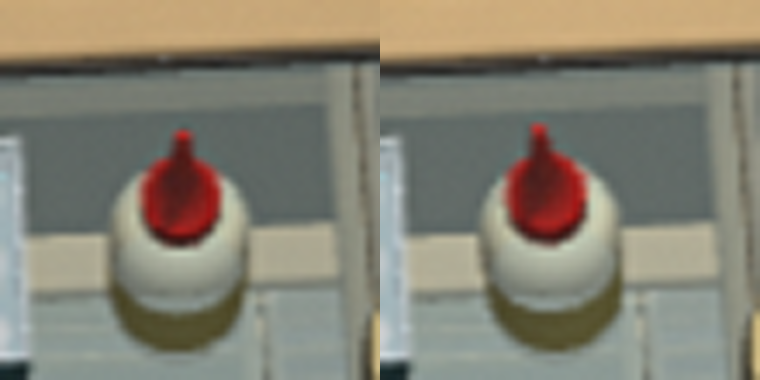

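View pics/btl2.png

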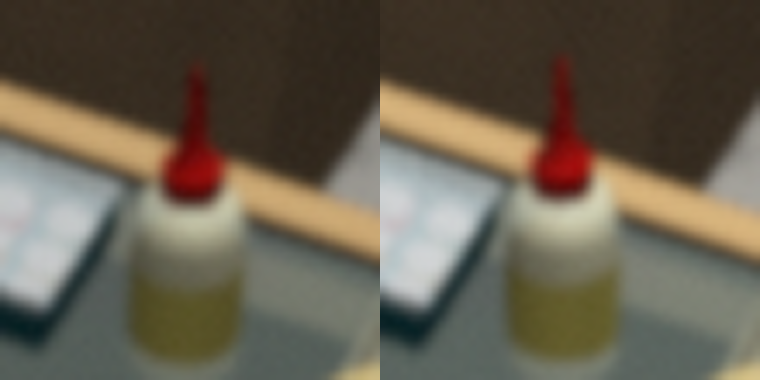

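The bottle's spout has shifted about 2 px (4 mm) while its base has not. I'll compare earlier full frames and a fresh one to find when that happened.

```bash
python3 - <<'E'
from rig import r
from h import *
n=r.read_camera('scene')['image'];t=r.read_camera('top')['image'];cv2.imwrite('pics/scG.png',n[:,:,::-1]);cv2.imwrite('pics/tpG.png',t[:,:,::-1])
for f in('scene0','scene8','scene9','sceneF','scG','top0','topF','tpG'):
    i=cv2.imread(f'pics/{f}.png').astype(int); m=((i[:,:,2]>90)&(i[:,:,1]<50)&(i[:,:,0]<60)).astype(np.uint8)
    x,y,w,h=(310,165,55,55) if f[0]=='s' else (300,120,55,55)
    q=np.argwhere(m[y:y+h,x:x+w]); print(f,len(q),(q.mean(0)[::-1]+[x,y]).round(2), q.min(0)[::-1]+[x,y])
print(r.sense()['time_s'])
E
```

```text
scene0 52 [336.92 188.54] [333 185]
scene8 78 [336.12 185.68] [333 174]
scene9 78 [336.12 185.68] [333 174]
sceneF 55 [336.29 187.6 ] [333 181]
scG 55 [336.29 187.62] [333 182]
top0 78 [322.88 147.38] [318 138]
topF 79 [323.8 148.1] [319 139]
tpG 80 [323.76 147.94] [319 139]
22.9
```

```bash
python3 - <<'E'
from h import *
T,S=pickle.load(open('cams2.pkl','rb'));T0,S0=pickle.load(open('cams.pkl','rb'))
for n,i in(('png0',cv2.imread('pics/top0.png')[:,:,::-1]),('pkl0',T0['image']),('pklF',T['image']),('G',cv2.imread('pics/tpG.png')[:,:,::-1])):
    i=i.astype(int); m=(i[:,:,0]-i[:,:,1]>70)[130:165,305:345]; q=np.argwhere(m);print(n,len(q),(q.mean(0)[::-1]+[305,130]).round(2))
E
ls -la pics/*.png | head -3
```

```text
png0 74 [323.23 147.31]
pkl0 70 [326.03 148.36]
pklF 80 [324.11 147.43]
G 78 [324.14 147.51]
-rw-r--r-- 1 agent agent 242411 Dec  7 08:46 pics/btl1.png
-rw-r--r-- 1 agent agent 222256 Dec  7 08:46 pics/btl2.png
-rw-r--r-- 1 agent agent 305044 Dec  7 08:36 pics/ov_scene_a.png
```

The bottle was already swaying at t < 0.3 s, before the arm's first move (spout at column 323.2, then 326.0), and it has settled within 1 px of its first position. So the arm didn't cause it. Handing in.

```bash
python3 - <<'E'
from rig import r
print(r.hand_in()); print(r.sense()['time_s'])
E
```

```text
the job is handed in; nothing more can be done
None
the job is handed in; nothing more can be done
```

The caddy is home in the case: turned end for end, deep pocket in the well, other end on the step. The gripper has let go and the arm is clear. I handed it in at about 23 s of the 61 s allowed.

**How it went:** I gripped the bar at 24°, brought the caddy level while keeping its corners off the walls, step and flange, and lifted it straight out. I then turned it 180° and lowered it under force control. The highest contact force at touchdown was about 13 N at the wrist.

**Last checks:**
- **Position:** the caddy is about 0 to -2 mm along the case and within 2 mm of centre across it. At release the arm put the bar at about 121 mm, against the 120 mm home height. The step is hidden from the cameras, so I judged that end seated by height and level rim.
- **Case and surroundings:** the case shows no movement in the pictures taken before and after. Nothing else beside it changed in them, apart from the oil bottle.

**What disagreed:**
- **Position along the case:** the views and the arm differ by 1 to 2 mm. That is inside the ±4 mm allowed.
- **Touchdown:** the force pattern at first contact looked as if the pocket met the floor before the step was loaded. I lowered the step end by 0.3° before letting go, and the force reading fell to zero once the fingers opened.
- **Oil bottle:** its spout now shows about 1 px (roughly 2 mm) from the first picture. It was already swaying before the arm made its first move, and the arm never came near it.

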